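# Match the overheat cut-out to the heat setting on the glue heater's double knob

## Robot

A 6-joint arm with a two-finger parallel gripper is mounted at the origin on a cart in front of the work surface, level with it; the furniture and walls round the work are solid. World frame = base frame: x ahead of the robot, y to its left, z up, the work surface at z = 0. Lengths are in m, angles in rad, forces in N, time in s.
With the tool pointing down it reaches from about 0.25 to 0.8 m from the base axis. Payload 3.9 kg.
Tool frame: the origin (TCP) lies at the centre of the arm's flange, where the gripper is bolted on; the fingertips stand 173 mm ahead of it and the grasp point (between the pads) lies 155 mm ahead of it; z points along the fingers, y is the line along which they close (so a half turn about z gives the same grasp; the last joint's range is limited). The gripper opens to 85 mm and grips with 20 to 120 N. Pads are 22 mm wide; open, the fingers measure 114 mm over their backs; the gripper's body (76 mm by 85 mm) begins 54 mm behind the grasp point. The pads swing forward as they close: fully open they stand 13 mm farther back than shut.
Start: joints at [-1.331, 0.26, -0.138, 1.173, 0, 1.571], TCP at [0.125, -0.51, 0.405] pointing down, gripper open.
Joint ranges: [-2.78, 2.78], [-0.83, 1.72], [-1.28, 1.37], [-1.9, 2.12], [-1.57, 1.48], [-3.14, 3.14]. Speed limits (rad/s): [2.57, 2.57, 3.14, 3.14, 3.14, 3.14].

## Interface

Orientations are given as a 3x3 rotation matrix whose columns are the frame's x, y, z axes.
In Python, from workcell import readout, capture, camera_params, job gives the robot as it stands.
- The arm moves only by the shell command python3 -m jog 'ROWS' [OPENING]. ROWS is JSON, a list of rows, each a list of 2 entries, a list of its own where there are three numbers: the shift along the tool's x, y, z in m, then the turn, a rotation vector about the tool's x, y, z in rad. A call has exactly 10 rows; each row shifts and turns the commanded pose from where the row before left it, along the tool's axes as they then stand; what a row does not reach is not made up. A row lasts 1/10 s, in which the tool goes at most 50 mm and 8.59 degrees, less where a joint would pass 70% of its speed; a pose out of reach is approached as far as the arm can. A call is refused whole if a number of a shift passes 0.05 or a number of a turn 0.15, either way. A call with a gripper value outside its range is refused whole. OPENING is the finger opening in m, from 0 to 0.0854, set as the call begins (- or left out, the last holds). The fingers move at their own pace and stop on an object; the grip force is fixed at half the most. Time passes only in rows, so rows that do not move let the fingers close, or fill a call up. It gives the time, the measured TCP pose, the force, the opening and the grip force at its end, in the units of the state.
- readout.sense(): the state, without advancing time (a new reading comes with each control period).
- capture(name): name is "scene" or "side" or "wrist"; returns the picture (400x640x3 uint8, red, green, blue); there is no depth.
- camera_params(name): a dict with "fx", "fy", "cx", "cy" (pixels), "world_to_cam" (4x4, takes a point from world to camera coordinates). Camera axes: x right, y up, looking along -z (the intrinsics and any distortion apply to the point x, -y, -z); pixel columns grow to the right and rows downward; lengths in m; the calibration is good to about 2 mm. A picture is of the moment at which its call begins: read the wrist's pose just before it. camera_params takes no time and is no camera call; for the wrist camera it gives the pose at the moment of the call.
- job.sign_off(): hands the job in; it is judged then, once.
The state is a dict: "t": time; "q": joint angles; "dq": joint speeds; "joint_torque": joint torques, N m; "eef_pos": TCP position; "eef_rot": TCP orientation; "ft_force": force on the tool from outside, world axes, zero at the start; "wrist_torque": the same for the moment, N m; "width": opening from 0.0 (shut) to 1.0 (fully open); "finger_force": force on a finger pad.
Only numpy, scipy, OpenCV 4.12 (cv2) and the standard library are available. Lean on these libraries where they do the work, as an engineer would, in place of code of your own. Each camera call takes 0.05 s, during which the arm holds its last target. There are 200 camera calls.

## Task

On the control box with the double knob, turn the inner black bar knob until its nose points the same way as the tab on the metal ring round it, so that the overheat cut-out matches the heat that has been set. Leave the outer ring where it is set, leave the single knob of the other box alone, and let go when done.

Things in the scene. Friction and masses are not known exactly. Their poses are not given: they have to be found in the camera images.
- cutout_knob_grip (a point): Inner knob of the double knob: black bar 34 long, 14 thick, 36 tall, small pointed nose low at one end (tip 26 from axis), white line on top towards it. Point: on the vertical turning axis, 84 above bench, 14 below bar top, 28 above the ring's top (6 gap between bar and ring). x: along bar to nose; y: across its thickness; z up. Friction 0.04 N m, stays put, does not drive the ring. Sizes in mm.
- ring_tab (a point): Outer ring of the double knob: knurled dark steel disc 62 across, top 56 above bench, concentric with the inner knob; one tab 8 wide, white-lined, reaches 41 from the axis. Point: on top of the tab, 36 from the axis. x: radially outward, the way the tab points; z up. Turns as lightly as the inner knob. At the start the inner nose stands 0.45 to 1.45 rad clockwise from above of it. Sizes in mm.
- heater_box: Grey sheet-metal box with the double knob, 130 (x) x 120 (y) x 40 mm, round aluminium dial plate on top, fixed to the bench. Origin: centre of its underside, under the knobs' axis; z up, x to the side with the cable. Both knobs turn up to 1.8 rad either way from its x direction. It and the other box may be in either place, centres at least 0.26 m apart.
- fan_knob_nose (a point): Knob of the other box (same grey box, no metal ring): black bar of the same shape, 34 x 14 x 36 mm, top 86 above bench, alone over its dial plate. Point: tip of its nose, 26 from its vertical turning axis, 61 above bench; x from the axis to the nose, z up. To be left alone.
There are look-alikes about, which are no part of the job. Leave any turquoise look-alike of the heater_box alone.

How it is judged:
By the outcome, as a careful person would: the job done as asked, in the order asked, and still so for the second after the job is handed in, with the robot touching nothing.
It also fails if it takes over 32 s, if anything falls off the work surface, if the arm or the gripper's body presses on something with over 40 N, if the wrist force passes 120 N, or if a joint passes its speed limit or range.

## Working session

There is one attempt and no reset: what is moved stays moved. The work goes in short steps, Python scripts to look and compute and a shell command to move; the robot and the scene stay as the last step left them, time stands still between calls to the robot, and variables do not carry over. Pictures are saved under pics/ and viewed, at most 10 in all, crops included, and the job is handed in when it is done.

```bash
mkdir -p pics; ls
python3 - <<'E'
from workcell import readout,capture,camera_params
import cv2,numpy as np
s=readout.sense();print(s['t'],s['eef_pos'],np.round(s['eef_rot'],3).tolist(),s['width'])
a=capture('scene');b=capture('side')
for n,i in(('scene',a),('side',b)):
    cv2.imwrite(f'pics/{n}0.png',i[:,:,::-1]); p=camera_params(n);print(n,{k:np.round(v,4).tolist() for k,v in p.items()})
cv2.imwrite('pics/both.png',cv2.resize(np.vstack([a,b])[:,:,::-1],None,fx=.75,fy=.75))
E
```

```text
pics
0.0 [ 0.12459914 -0.50962717  0.40386561] [[0.971, 0.237, -0.0], [0.237, -0.971, 0.002], [0.0, -0.002, -1.0]] 1.0015194611115337
scene {'fx': 446.6361, 'fy': 446.6361, 'cx': 314.4861, 'cy': 203.822, 'world_to_cam': [[-0.7038, -0.7103, -0.0107, 0.3986], [0.3592, -0.3688, 0.8573, -0.2721], [-0.6129, 0.5995, 0.5147, -0.6989], [0.0, 0.0, 0.0, 1.0]]}
side {'fx': 436.5579, 'fy': 436.5579, 'cx': 323.6145, 'cy': 192.4523, 'world_to_cam': [[0.8559, -0.517, -0.0103, -0.4977], [0.2738, 0.4361, 0.8572, -0.2371], [-0.4387, -0.7365, 0.5149, -0.6673], [0.0, 0.0, 0.0, 1.0]]}
```

View pics/both.png

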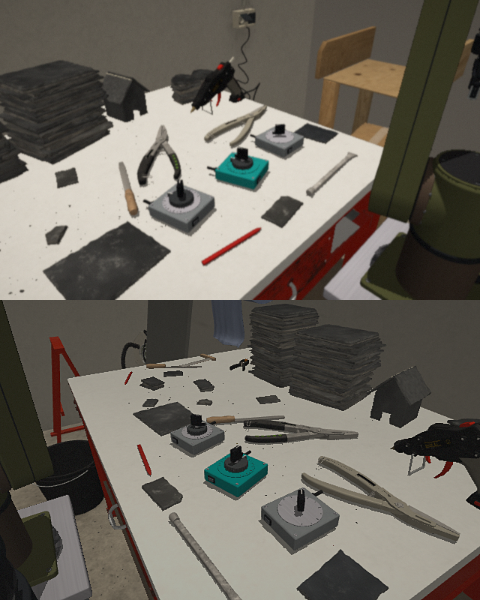

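Scene view (top): the grey box with the ring is at about (241,270) full-res, and its knob top is at (240,243). The turquoise look-alike is at (321,222) and the fan box at (372,180). In the side view the heater knob top is at about (260,155).

```bash
cat > h.py <<'E'
import numpy as np,cv2
from workcell import readout,capture,camera_params
def ray(p,uv):
    M=np.array(p['world_to_cam']);R=M[:3,:3];c=-R.T@M[:3,3]
    d=R.T@np.array([(uv[0]-p['cx'])/p['fx'],-(uv[1]-p['cy'])/p['fy'],-1]);return c,d
def plane(p,uv,z):
    c,d=ray(p,uv);return c+d*(z-c[2])/d[2]
def proj(p,X):
    M=np.array(p['world_to_cam']);x=M[:3,:3]@np.array(X)+M[:3,3]
    return np.array([p['cx']-p['fx']*x[0]/x[2],p['cy']+p['fy']*x[1]/x[2]])
E
python3 - <<'E'
from h import *
for n,uv in(('scene',(240,243)),('side',(260,155))): print(plane(camera_params(n),uv,.098))
for n,uv in(('scene',(321,200)),('scene',(371,168))): print(plane(camera_params(n),uv,.09))
p=camera_params('wrist');s=readout.sense();M=np.array(p['world_to_cam']);R=M[:3,:3]
print(s['eef_rot'].T@(-R.T@M[:3,3]-s['eef_pos']),np.round(s['eef_rot'].T@R.T,3),p['fx'],p['cx'],p['cy'])
a=cv2.imread('pics/scene0.png')[215:320,185:300];b=cv2.imread('pics/side0.png')[130:235,215:330]
cv2.imwrite('pics/crop.png',cv2.resize(np.hstack([a,b]),None,fx=3.4,fy=3.4,interpolation=2))
E
```

```text
[0.54317066 0.22087925 0.098     ]
[0.538626   0.21142262 0.098     ]
[ 0.55538625 -0.01095288  0.09      ]
[ 0.57674209 -0.21361867  0.09      ]
[0.0784914  0.00017992 0.03046973] [[ 0.     0.952  0.305]
 [ 1.    -0.001  0.001]
 [ 0.001  0.305 -0.952]] 316.58876899407824 312.89602622219735 198.30524497677345
```

View pics/crop.png

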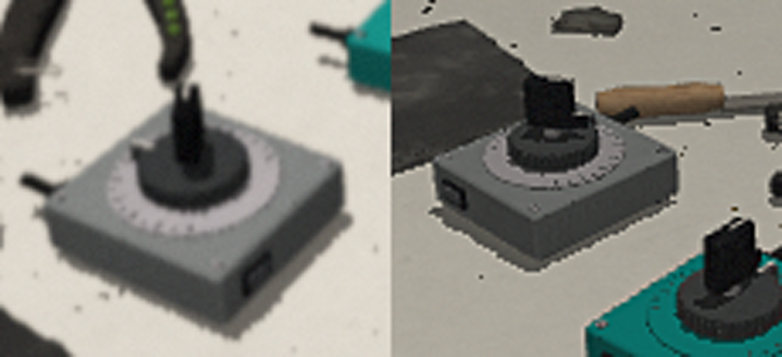

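Heater box axis is near (0.541, 0.216). The nose points to roughly -40° and the tab to roughly +18°. I'll move the wrist camera over it.

```bash
python3 -m jog '[[[0.029,-0.030,0],[0,0,0]],[[0.029,-0.030,0],[0,0,0]],[[0.029,-0.030,0],[0,0,0]],[[0.029,-0.030,0],[0,0,0]],[[0.029,-0.030,0],[0,0,0]],[[0.029,-0.030,0],[0,0,0]],[[0.029,-0.030,0],[0,0,0]],[[0.029,-0.030,0],[0,0,0]],[[0.029,-0.030,0],[0,0,0]],[[0.029,-0.030,0],[0,0,0]]]'; python3 -c "
from h import *
s=readout.sense();print(s['q'],s['eef_pos'],s['eef_rot'])"
```

```text
t: 1.1
eef_pos: [0.3354, -0.148, 0.4046]
eef_rot: [[0.971, 0.237, -0.0], [0.237, -0.971, -0.0], [-0.0, 0.0, -1.0]]
ft_force: [-0.0, -0.2, 0.1]
width: 1.002
finger_force: 0.0
[-4.15599004e-01 -1.28784250e-02 -4.61783627e-01  1.12190566e+00
 -4.87217341e-05  2.48645799e+00] [ 0.33540252 -0.14802237  0.40458612] [[ 9.71448245e-01  2.37251566e-01 -3.29696986e-05]
 [ 2.37251564e-01 -9.71448246e-01 -3.87054266e-05]
 [-4.12112789e-05  2.97782062e-05 -9.99999999e-01]]
```

```bash
python3 -m jog '[[[0,0,0],[0,0,-0.149]],[[0,0,0],[0,0,-0.149]],[[0,0,0],[0,0,-0.149]],[[0,0,0],[0,0,-0.149]],[[0,0,0],[0,0,-0.149]],[[0,0,0],[0,0,-0.149]],[[0,0,0],[0,0,-0.149]],[[0,0,0],[0,0,-0.149]],[[0,0,0],[0,0,-0.149]],[[0,0,0],[0,0,-0.149]]]'; python3 -c "
from h import *
s=readout.sense();d=s['eef_rot'].T@(np.array([.541,.216,.405])-s['eef_pos']);print(s['q'],d/10,np.arctan2(*s['eef_rot'][1::-1,0]))"
```

```text
t: 2.1
eef_pos: [0.3349, -0.1496, 0.4044]
eef_rot: [[-0.164, 0.986, -0.001], [0.986, 0.164, 0.0], [0.0, -0.001, -1.0]]
ft_force: [-0.1, 0.6, -0.2]
width: 1.004
finger_force: 0.0
[-4.20046398e-01 -1.20418265e-02 -4.61555414e-01  1.12218180e+00
 -6.48871901e-06  9.85636470e-01] [ 3.26728201e-02  2.63386553e-02 -6.73198376e-05] 1.7359096038949677
```

```bash
python3 -m jog '[[[0.0327,0.0263,0],[0,0,0]],[[0.0327,0.0263,0],[0,0,0]],[[0.0327,0.0263,0],[0,0,0]],[[0.0327,0.0263,0],[0,0,0]],[[0.0327,0.0263,0],[0,0,0]],[[0.0327,0.0263,0],[0,0,0]],[[0.0327,0.0263,0],[0,0,0]],[[0.0327,0.0263,0],[0,0,0]],[[0.0327,0.0263,0],[0,0,0]],[[0.0327,0.0263,0],[0,0,0]]]'; python3 -m jog '[[[0,0,0.01],[0,0,-0.145]],[[0,0,0.01],[0,0,-0.145]],[[0,0,0.01],[0,0,-0.145]],[[0,0,0.01],[0,0,-0.145]],[[0,0,0],[0,0,-0.145]],[[0,0,0],[0,0,0]],[[0,0,0],[0,0,0]],[[0,0,0],[0,0,0]],[[0,0,0],[0,0,0]],[[0,0,0],[0,0,0]]]'
python3 - <<'E'
from h import *
import json
p=camera_params('wrist');s=readout.sense();i=capture('wrist')
cv2.imwrite('pics/w1.png',i[:,:,::-1]);json.dump({k:np.array(v).tolist() for k,v in p.items()},open('w1.json','w'))
c=proj(p,[.541,.216,.07]);print(c,s['q'])
x,y=(c-75).astype(int);x=max(x,0);y=max(y,0);print(x,y)
cv2.imwrite('pics/w1c.png',cv2.resize(i[y:y+150,x:x+150,::-1],None,fx=4,fy=4,interpolation=2))
E
```

```text
t: 3.1
eef_pos: [0.5435, 0.2165, 0.4041]
eef_rot: [[-0.159, 0.987, -0.001], [0.987, 0.159, -0.001], [-0.0, -0.001, -1.0]]
ft_force: [1.5, -0.4, 1.0]
width: 0.996
finger_force: 0.0
t: 4.1
eef_pos: [0.5431, 0.2148, 0.3649]
eef_rot: [[-0.773, 0.635, 0.0], [0.635, 0.773, 0.0], [-0.0, 0.0, -1.0]]
ft_force: [0.3, 0.5, 0.2]
width: 0.998
finger_force: 0.0
[311.9189508  188.29325242] [ 3.76662652e-01  3.79011653e-01 -6.85043418e-02  1.12285160e+00
  2.11412940e-05  1.06425611e+00]
236 113
```

View pics/w1c.png

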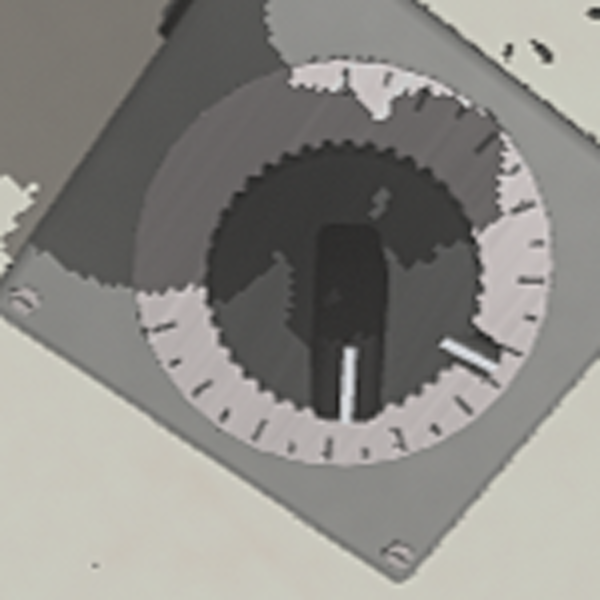

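The crop shows the bar at (316–388, 225–420) with its white line from (349,348) to (347,420), so the nose points down in the image. The tab line runs (443,344)→(497,368). The dial plate spans x 135–552 and y 60–465, and the ring spans x 207–482.

Run:
```python
from h import *
import json
p=json.load(open('w1.json'));i=cv2.imread('pics/w1.png')
P=lambda u,v,z:plane(p,(236+u/4-.375,113+v/4-.375),z)
# dial plate via 4 extreme pts + circle fit
def circ(pts,z):
    X=np.array([P(u,v,z)[:2] for u,v in pts]);A=np.c_[2*X,np.ones(len(X))]
    s=np.linalg.lstsq(A,(X**2).sum(1),rcond=None)[0];return s[:2],np.sqrt(s[2]+s[:2]@s[:2])
print('plate',circ([(135,265),(552,265),(343,60),(343,465),(152,345),(497,400),(500,145),(220,425)],.041))
print('ring',circ([(207,285),(482,285),(343,145),(240,193),(447,193),(232,360),(300,412)],.056))
a,b=P(348.5,348,.098),P(347,420,.098);print('bar line',a,b,np.arctan2(*(b-a)[1::-1]))
h=(P(316,400,.098)+P(384,400,.098))/2;print('bar centreline',h, np.linalg.norm(P(316,400,.098)-P(384,400,.098)))
c,d=P(443,344,.056),P(497,368,.056);print('tab',c,d,np.arctan2(*(d-c)[1::-1]))
g=cv2.cvtColor(i,cv2.COLOR_BGR2GRAY)[113:263,236:386];
for n,(x0,x1,y0,y1),z in(('bar',(82,94,83,108),.098),('tab',(108,127,82,96),.056)):
    m=np.zeros_like(g);m[y0:y1,x0:x1]=(g[y0:y1,x0:x1]>(110 if n=='bar' else 195));ys,xs=np.nonzero(m)
    Q=np.array([plane(p,(236+x,113+y),z)[:2] for x,y in zip(xs,ys)]);mu=Q.mean(0);w=np.linalg.svd(Q-mu)[2][0]
    print(n,len(Q),mu,np.arctan2(w[1],w[0]),xs.min(),xs.max(),ys.min(),ys.max())
```

```text
plate (array([0.54760299, 0.22200306]), np.float64(0.04941394434144456))
ring (array([0.54666356, 0.22272632]), np.float64(0.03159551868395833))
bar line [0.54741007 0.2218187  0.098     ] [0.55900741 0.2120999  0.098     ] -0.697497371759005
bar centreline [0.55606913 0.21523272 0.098     ] 0.013524059262464057
tab [0.57191776 0.23174041 0.056     ] [0.58452507 0.23786904 0.056     ] 0.4524800280792184
bar 101 [0.55595733 0.21517633] -0.6327717886690526 82 93 87 107
tab 26 [0.57767681 0.23433983] 0.41943821340615095 111 123 85 93
```

```bash
python3 -m jog '[[[0.0017,0.0083,0],[0,0,0.01]],[[0,0,0.01],[0,0,0]],[[0,0,0.015],[0,0,0]],[[0,0,0.02],[0,0,0]],[[0,0,0.02],[0,0,0]],[[0,0,0.02],[0,0,0]],[[0,0,0.02],[0,0,0]],[[0,0,0.012],[0,0,0]],[[0,0,0.005],[0,0,0]],[[0,0,0],[0,0,0]]]' 0.045
python3 - <<'E'
from h import *
s=readout.sense();p=camera_params('wrist');i=capture('wrist');cv2.imwrite('pics/w2.png',i[:,:,::-1])
print(s['eef_rot'].T@(np.array([.547,.2223,.243])-s['eef_pos']),np.arctan2(*-s['eef_rot'][1::-1,0]))
for X in([.547,.2223,.098],[.5777,.2343,.056]):print(proj(p,X))
E
```

```text
t: 5.15
eef_pos: [0.5468, 0.2223, 0.242]
eef_rot: [[-0.767, 0.642, -0.001], [0.642, 0.767, -0.001], [0.001, -0.001, -1.0]]
ft_force: [-0.7, 0.0, 0.7]
width: 0.528
finger_force: 0.0
[-0.00016427  0.0001424  -0.00099697] -0.6967774577841037
[312.96386997 293.82260908]
[364.79315665 273.82651125]
```

View pics/w2.png

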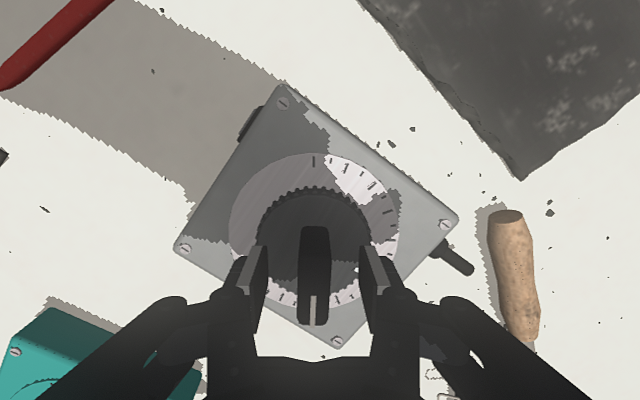

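The bar is centred between the fingers: bar at x≈314, pads at 268 and 362. Closing now.

```bash
python3 -m jog '[[[0,0,0],[0,0,0]],[[0,0,0],[0,0,0]],[[0,0,0],[0,0,0]],[[0,0,0],[0,0,0]],[[0,0,0],[0,0,0]],[[0,0,0],[0,0,0]],[[0,0,0],[0,0,0]],[[0,0,0],[0,0,0]],[[0,0,0],[0,0,0]],[[0,0,0],[0,0,0]]]' 0.01
```

```text
t: 6.2
eef_pos: [0.5471, 0.222, 0.2439]
eef_rot: [[-0.767, 0.642, 0.001], [0.642, 0.767, -0.001], [-0.001, 0.0, -1.0]]
ft_force: [-2.1, -3.5, 6.2]
width: 0.151
finger_force: 59.9
```

```bash
python3 -m jog '[[[0,0,0],[0,0,-0.08]],[[0,0,0],[0,0,-0.12]],[[0,0,0],[0,0,-0.12]],[[0,0,0],[0,0,-0.12]],[[0,0,0],[0,0,-0.12]],[[0,0,0],[0,0,-0.12]],[[0,0,0],[0,0,-0.12]],[[0,0,0],[0,0,-0.12]],[[0,0,0],[0,0,-0.08]],[[0,0,0],[0,0,0]]]'
python3 - <<'E'
from h import *
s=readout.sense();p=camera_params('wrist');i=capture('wrist');cv2.imwrite('pics/w3.png',i[:,:,::-1])
cv2.imwrite('pics/w3c.png',cv2.resize(i[160:360,210:420,::-1],None,fx=2.8,fy=2.8,interpolation=2))
print(np.arctan2(*-s['eef_rot'][1::-1,0]),s['wrist_torque'])
E
```

```text
t: 7.2
eef_pos: [0.5472, 0.2225, 0.2439]
eef_rot: [[-0.954, -0.3, 0.001], [-0.3, 0.954, 0.001], [-0.002, 0.001, -1.0]]
ft_force: [-1.4, -1.0, 5.8]
width: 0.153
finger_force: 59.9
0.3046047136846161 [-0.14763024  0.3390349   0.05413111]
```

View pics/w3c.png

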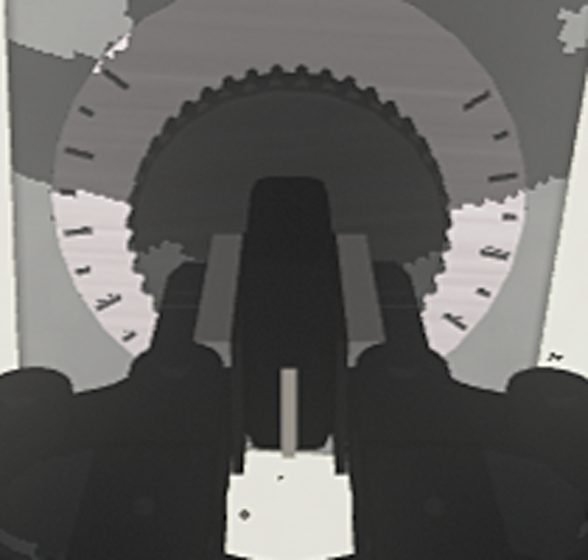

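The knob turned with the gripper. The tab is hidden behind the bar's front. I'll add the last ~0.1 rad, release, rise and check.

```bash
python3 -m jog '[[[0,0,0],[0,0,-0.05]],[[0,0,0],[0,0,-0.05]],[[0,0,0],[0,0,0]],[[0,0,0],[0,0,0]],[[0,0,0],[0,0,0]],[[0,0,0],[0,0,0]],[[0,0,0],[0,0,0]],[[0,0,0],[0,0,0]],[[0,0,0],[0,0,0]],[[0,0,0],[0,0,0]]]'; python3 -m jog '[[[0,0,0],[0,0,0]],[[0,0,0],[0,0,0]],[[0,0,0],[0,0,0]],[[0,0,0],[0,0,0]],[[0,0,-0.01],[0,0,0]],[[0,0,-0.02],[0,0,0]],[[0,0,-0.02],[0,0,0]],[[0,0,-0.02],[0,0,0]],[[0,0,-0.02],[0,0,0]],[[0,0,0],[0,0,0]]]' 0.045;  python3 -m jog '[[[0,0,-0.02],[0,0,0]],[[-0.01,0,-0.01],[0,0,0]],[[-0.02,0,0],[0,0,0]],[[-0.02,0,0],[0,0,0]],[[0,0,0],[0,0,0]],[[0,0,0],[0,0,0]],[[0,0,0],[0,0,0]],[[0,0,0],[0,0,0]],[[0,0,0],[0,0,0]],[[0,0,0],[0,0,0]]]'
python3 - <<'E'
from h import *
import json
p=camera_params('wrist');s=readout.sense();i=capture('wrist')
cv2.imwrite('pics/w4.png',i[:,:,::-1]);json.dump({k:np.array(v).tolist() for k,v in p.items()},open('w4.json','w'))
c=proj(p,[.56,.226,.07]);x,y=(c-65).astype(int);print(x,y,np.arctan2(*-s['eef_rot'][1::-1,0]))
cv2.imwrite('pics/w4c.png',cv2.resize(i[y:y+130,x:x+130,::-1],None,fx=4.5,fy=4.5,interpolation=2))
E
```

```text
t: 8.25
eef_pos: [0.5472, 0.2226, 0.2438]
eef_rot: [[-0.92, -0.393, 0.001], [-0.393, 0.92, 0.001], [-0.002, 0.0, -1.0]]
ft_force: [-1.8, -1.0, 5.1]
width: 0.155
finger_force: 59.9
t: 9.25
eef_pos: [0.5482, 0.2228, 0.3364]
eef_rot: [[-0.92, -0.392, 0.006], [-0.392, 0.92, 0.003], [-0.007, -0.0, -1.0]]
ft_force: [1.0, 0.7, -0.4]
width: 0.524
finger_force: 0.0
t: 10.25
eef_pos: [0.5927, 0.2418, 0.3629]
eef_rot: [[-0.92, -0.392, 0.0], [-0.392, 0.92, 0.0], [-0.0, 0.0, -1.0]]
ft_force: [0.4, -0.0, -0.5]
width: 0.529
finger_force: 0.0
245 84 0.40318121036405363
```

View pics/w4c.png

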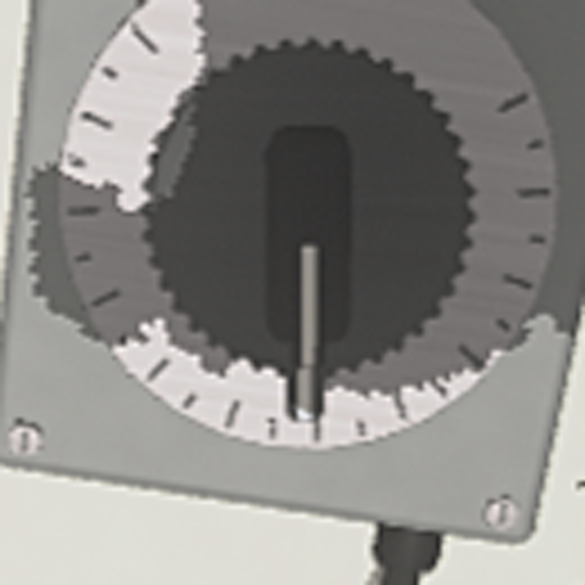

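The bar line runs (309,245)→(308,340) and the tab line (306,372)→(304,412), so they are almost in line. I'll measure the residual.

Run:
```python
from h import *
import json
p=json.load(open('w4.json'));P=lambda u,v,z:plane(p,(245+(u+.5)/4.5-.5,84+(v+.5)/4.5-.5),z)[:2]
def circ(pts,z):
    X=np.array([P(u,v,z) for u,v in pts]);A=np.c_[2*X,np.ones(len(X))]
    s=np.linalg.lstsq(A,(X**2).sum(1),rcond=None)[0];return s[:2],np.sqrt(s[2]+s[:2]@s[:2])
c,r=circ([(145,215),(474,210),(310,42),(213,70),(415,70),(160,285),(458,285),(213,358),(390,360)],.056);print('ring',c,r)
pl,r2=circ([(62,195),(556,190),(310,447),(128,358),(490,360),(110,75)],.041);print('plate',pl,r2)
g=cv2.cvtColor(cv2.imread('pics/w4.png'),cv2.COLOR_BGR2GRAY)[84:214,245:375]
for n,r0,r1,z,th in(('bar',56,76,.098,0),('tab',82,91,.056,0)):
    xs=[];ys=[]
    for y in range(r0,r1):
        row=g[y,65:72].astype(float);w=np.clip(row-row.min()-25,0,None)
        if w.sum()>0: xs.append(65+(w@np.arange(7))/w.sum());ys.append(y)
    print(n,np.round(xs,1))
    Q=np.array([plane(p,(245+x,84+y),z)[:2] for x,y in zip(xs,ys)]);k=np.polyfit(Q[:,0],Q[:,1],1)
    print(n,'line',np.arctan(k[0]),'mean',Q.mean(0),*[np.arctan2(*(Q.mean(0)-a)[::-1]) for a in(c,pl,[.5472,.2225])])
```

```text
ring [0.54722516 0.22283316] 0.03203295673290709
plate [0.54770286 0.22345666] 0.048557317863903986
bar [68.2 68.1 68.2 68.1 68.1 68.1 68.1 68.2 68.1 68.1 68.1 68.1 68.1 68.1
 68.1 68.1 68.1 68.1 68.1 68.1]
bar line 0.402643684975737 mean [0.55520542 0.22601246] 0.37912285977700455 0.32832770807268397 0.4134679207979946
tab [67.3 67.1 67.2 67.2 67.2 67.2 67.2 67.2 66.9]
tab line 0.3821170648602099 mean [0.5784368  0.23505182] 0.3731381053147681 0.36076412205602626 0.3820812641295868
```

```bash
python3 -c "
from workcell import job
print(job.sign_off())"
```

```text
the job is handed in; nothing more can be done
None
```

I turned the inner knob about 1.1 rad, and its nose now points along the ring's tab to within about 1.5° by my measurement; the ring did not move measurably, the fan knob was not touched, the gripper is released and clear, and the job was handed in at about 10 s.

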